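# Clear used cartridges into the analyser's waste well

### The arm

A 6-joint arm with a two-finger parallel gripper is mounted at the origin on the work surface. World frame = base frame: x ahead of the robot, y to its left, z up, the work surface at z = 0. Lengths are in mm, angles in degrees, forces in N, time in s.
With the tool pointing down it reaches from about 300 to 850 mm from the base axis. Payload 4.2 kg.
Tool frame: the origin (TCP) lies midway between the tips of the shut fingers; the grasp point (between the pads) lies 19 mm behind it (env.grip_point_offset is the distance from the TCP to the grasp point, in mm); z points along the fingers, x is the direction in which the jaws open and shut, and the axes are right-handed (so a half turn about z gives the same grasp; the last joint's range is limited). The gripper opens to 91 mm and grips with 3 to 60 N. Pads are 32 mm wide; open, the fingers measure 118 mm over their backs; the gripper's body (76 mm by 178 mm) begins 60 mm behind the grasp point.
Start: joints at [62.166, 18.312, 89.639, -0, 72.044, -1.146], TCP at [258.259, 513.756, 213.976] pointing down, gripper open.
Joint ranges: [-177.97, 177.97], [-48.28, 115.42], [12.27, 149.76], [-77.06, 257.06], [2.81, 150.46], [-146.56, 146.56]. Speed limits (degrees/s): [147.25, 147.25, 180, 180, 180, 180].

### API

Orientations are given as [roll, pitch, yaw] about the fixed x, y, z axes, in that order (R = Rz(yaw) Ry(pitch) Rx(roll)).
In Python, from workcell import env gives the robot as it stands.
- The arm moves only by the shell command python3 -m pendant 'ROWS' [FORCE]. ROWS is JSON, a list of rows, each an object with "xyz": the shift along the tool's x, y, z in m, a list of three; "roll": the turn about the tool's z in degrees; "jaw": the closure, from 0 (fully open) to 1 (shut). A call has exactly 8 rows; each row is the pose to reach, as a shift and turn from the pose commanded when the call began, along the tool's axes at that moment; what a row does not reach only later rows make up. A row lasts 1/8 s, in which the tool goes at most 62.5 mm and 10.7 degrees, less where a joint would pass 70% of its speed; a pose out of reach is approached as far as the arm can. A call with a gripper value outside its range is refused whole. The fingers move at their own pace and stop on an object; FORCE is the grip in N (left out, the last holds). Time passes only in rows, so rows that repeat a pose let the fingers close, or fill a call up. It gives the time, the measured TCP pose, the force and the opening at its end, in the units of the state.
- env.state(): the state, without advancing time (a new reading comes with each control period).
- env.grab_frame(name): name is "scene" or "side" or "wrist"; returns (picture, depth): 384x512x3 uint8, blue, green, red; 384x512 float32, mm along the optical axis (not along the pixel's ray), 0 where there is no reading.
- env.camera_params(name): a dict with "camera_matrix" (3x3 intrinsics, pixels), "cam_to_world" (4x4, takes a point from camera to world coordinates); the wrist camera has in their place "hand_eye" (4x4, takes a point from camera to tool coordinates, whose origin is the TCP and whose axes are the tool frame's). Camera axes: x right, y up, looking along -z (the intrinsics and any distortion apply to the point x, -y, -z); pixel columns grow to the right and rows downward; lengths in mm; the calibration is good to about 2 mm. The wrist camera is an equidistant fisheye: a pixel r from the principal point sees the ray r / f radians off the axis. A picture is of the moment at which its call begins: read the wrist's pose just before it. camera_params takes no time and is no camera call.
- env.job_done(): hands the job in, once; it reports no verdict.
The state is a dict: "time_s": time; "qpos": joint angles; "qvel": joint speeds; "effort": joint torques, N m; "ee_pos": TCP position; "ee_rot": TCP orientation; "force": force on the tool from outside, world axes, zero at the start; "torque": the same for the moment, N m; "gripper_width": finger opening in mm.
Only numpy, scipy, OpenCV 4.12 (cv2) and the standard library are available. Lean on these libraries where they do the work, as an engineer would, in place of code of your own. Each camera call takes 0.05 s, during which the arm holds its last target. There are 200 camera calls.

### The job

Clear the used test cartridges off the discharge deck: swing the folding stay beside the waste-well lid up by its knob until it goes past straight to its stop and holds the lid open by itself, lift any glass control vial off the lane with a light grip and stand it upright in the vials' tray, then sweep every cartridge along the lane into the well with the bow-handled brush; they are contaminated, so never touch them with the gripper. Afterwards stand the brush upright in the middle of its tray again and fold the stay right down so that the lid is shut over the waste, leaving the bottles, tube rack and everything else where they are.

Things in the scene. Friction and masses are not known exactly. Their poses are not given: they have to be found in the camera images.
- deck: Discharge deck: fixed grey unit on the bench, 286 x 617 mm (its x -106 to +180, y -325 to +293), top 110 mm above the bench. Origin on the bench under the middle of the lane's width; x points away from the robot, y to its left, z up. Beyond the lane's far rim a ledge (x 106 to 174) holds reagent containers.
- lane (a point): Middle of the flat stainless lane on the deck top (deck x 0, y -114, 110 mm above the bench). The lane is 200 mm wide (deck x -100 to +100) and runs from deck y -319 to +90. Upright rims 22 mm high, 6 mm thick stand along both sides (up to y +70) and across its right-hand end; at y +90 it drops without a lip into the waste well.
- well (a point): Waste well: middle of its mouth in the deck top (deck x 0, y +170, 110 mm above the bench). The mouth is 200 mm (deck x -100 to +100) by 160 mm (y +90 to +250); its floor lies 100 mm below.
- lid (a joint): Aluminium lid of the well, 212 x 180 x 4 mm, no handle, hinged along deck y +268, 114 mm above the bench, hinge line along deck x. Angle in rad: 0 shut, flat over the well; about 1.4 with the stay straight. It moves only together with the stay; its weight shuts it unless the stay is past straight.
- stay (a joint): Folding stay: two steel links at the deck's near side (deck x -115), knob at the knee; upper link pinned to the lid. Value: turn of the lower link in rad. 0 folded: link level, pointing to deck -y, lid shut. It grows as the knee swings up and over to deck +y: in line at 2.03, stop at 2.25, where weight holds it (lid 1.27). Well short of that it falls back. Takes a few N.
- stay_pivot (a point): Point on the pivot axis of the stay's lower link (axis along deck x), level with the middle of the knob: deck x -162, y +168, 84 mm above the bench. Fixed to the deck.
- stay_knob (a point): Middle of the stay's knob: black round bar, 22 mm in diameter, 56 mm long, axis along deck x, sticking out of the knee towards the robot (deck x -189 to -133), clear of the deck. It moves on a circle of 100 mm radius about stay_pivot and can turn within a grip. Folded: 84 mm above the bench at deck y +68; at the stop: about 162 mm, deck y +231.
- cart1_mid (a point): Used test cartridge: a white plastic block 62 x 42 x 18 mm (x, y, z) with a foil strip and dark wells on top, about 40 g; point at its centre. It lies on the lane at any angle. 3 to 5 of these are present.
- cart2_mid (a point): Used test cartridge: a white plastic block 62 x 42 x 18 mm (x, y, z) with a foil strip and dark wells on top, about 40 g; point at its centre. It lies on the lane at any angle. 3 to 5 of these are present.
- cart3_mid (a point): Used test cartridge: a white plastic block 62 x 42 x 18 mm (x, y, z) with a foil strip and dark wells on top, about 40 g; point at its centre. It lies on the lane at any angle. 3 to 5 of these are present.
- cart4_mid (a point): Used test cartridge: a white plastic block 62 x 42 x 18 mm (x, y, z) with a foil strip and dark wells on top, about 40 g; point at its centre. It lies on the lane at any angle. 3 to 5 of these are present.
- cart5_mid (a point): Used test cartridge: a white plastic block 62 x 42 x 18 mm (x, y, z) with a foil strip and dark wells on top, about 40 g; point at its centre. It lies on the lane at any angle. 3 to 5 of these are present.
- vial1_mid (a point): Glass control vial: upright amber bottle, straight body 40 mm in diameter up to 68 mm, black cap, 95 mm tall in all, 110 g; point on its axis 47.5 mm above its underside. It stands on the lane among the cartridges. Thin glass: cracks if gripped with over 40 N. One or two are present.
- vial2_mid (a point): Glass control vial: upright amber bottle, straight body 40 mm in diameter up to 68 mm, black cap, 95 mm tall in all, 110 g; point on its axis 47.5 mm above its underside. It stands on the lane among the cartridges. Thin glass: cracks if gripped with over 40 N. One or two are present.
- vial_tray: The vials' tray, fixed on the bench between robot and deck: open aluminium tray 76 x 190 x 14 mm outside (x, y, z), walls and floor 4 mm, empty at the start, room for two vials side by side along its y. Origin under its centre.
- brush_mid (a point): Bow-handled bench brush standing on its stiff bristles; point at its centre, 47 mm above its underside. x its long way, z up. Bristle block 116 x 38 x 26 mm, grey back 120 x 42 mm above it (up to 42 mm); grip bar along x, 102 mm long, 22 x 22 mm, its centre 36 mm above this point, 30 mm free below it between end posts at x +-44. About 0.16 kg; stands by itself.
- tray: The brush's tray, fixed on the bench right of the deck: open white tray 180 x 90 x 15 mm outside (x, y, z), walls and floor 4 mm. Origin under its centre, x its long way. The brush stands in it at the start, along its x.
- reagent_a: White reagent bottle, 48 mm wide, 95 mm tall, on the deck's far ledge; stays. Origin under its centre.
- reagent_b: Amber reagent jar, 44 mm wide, 75 mm tall, on the deck's far ledge; stays. Origin under its centre.
- tube_rack: White rack of patient sample tubes, 60 x 120 mm, 96 mm tall, on the bench before the deck; stays. Origin under its centre.
- tip_box: Box of pipette tips, 122 x 87 mm, 68 mm tall, on the bench left of the deck; stays. Origin under its centre.
- mouse: Black computer mouse, 100 x 58 x 26 mm, on the bench at the left; stays. Origin under its centre.

How it is judged:
By the outcome, as a careful person would: the job done as asked, in the order asked, and still so for the second after the job is handed in, with the robot touching nothing.
Of cart1, cart2, cart3, cart4, cart5 only 3 to 5 are there at a start; the rules pass over those that are not, and their reading is None.
Of vial1, vial2 only 1 to 2 are there at a start; the rules pass over those that are not, and their reading is None.
At some moment in a run one of cart1, cart2, cart3, cart4, cart5 may be knocked a few centimetres aside while the robot is not near it.
It also fails if it takes over 192 s, if anything falls off the work surface, if the arm or the gripper's body presses on something with over 40 N, if the wrist force passes 120 N, or if a joint passes its speed limit or range.

## Working session

There is one attempt and no reset: what is moved stays moved. The work goes in short steps, Python scripts to look and compute and a shell command to move; the robot and the scene stay as the last step left them, time stands still between calls to the robot, and variables do not carry over. Pictures are saved under pics/ and viewed, about 12 in all and at most 16, crops included, and the job is handed in when it is done.

```bash
ls; mkdir -p pics
python3 - <<'E'
from workcell import env
import cv2,numpy as np
ims=[]
for n in("scene","side"):
    im,d=env.grab_frame(n); cv2.imwrite(f"pics/{n}0.png",im); np.save(f"{n}0.npy",d)
    p=env.camera_params(n); print(n,np.round(p["camera_matrix"],1).tolist(),np.round(p["cam_to_world"],3).tolist(),{k:v for k,v in p.items() if k not in("camera_matrix","cam_to_world")})
p=env.camera_params("wrist");print(p)
print(env.state(), env.grip_point_offset)
E
```

```text
pics
scene [[351.0, 0.0, 256.5], [0.0, 351.0, 189.8], [0.0, 0.0, 1.0]] [[0.478, -0.666, 0.573, 1132.396], [0.878, 0.367, -0.305, -293.477], [-0.007, 0.649, 0.76, 854.142], [0.0, 0.0, 0.0, 1.0]] {}
side [[394.5, 0.0, 256.8], [0.0, 394.5, 195.6], [0.0, 0.0, 1.0]] [[0.778, 0.411, -0.475, 68.579], [-0.628, 0.522, -0.577, -609.006], [0.01, 0.747, 0.664, 814.134], [0.0, 0.0, 0.0, 1.0]] {}
{'camera_matrix': array([[297.31863964,   0.        , 258.84150334],
       [  0.        , 297.31863964, 187.87877293],
       [  0.        ,   0.        ,   1.        ]]), 'hand_eye': array([[ 9.99999492e-01, -5.96751814e-04, -8.12068424e-04,
         5.81098773e-01],
       [-8.07072417e-04, -9.56802696e-01, -2.90736908e-01,
        -8.33661529e+01],
       [-6.03491480e-04,  2.90737416e-01, -9.56802692e-01,
        -1.71014493e+02],
       [ 0.00000000e+00,  0.00000000e+00,  0.00000000e+00,
         1.00000000e+00]])}
{'time_s': 0.1, 'qpos': array([ 6.21663257e+01,  1.83459284e+01,  8.97016153e+01, -2.83322946e-04,
        7.20451615e+01, -1.14690532e+00]), 'qvel': array([ 0.06826799, -0.19744772, -0.17870048, -0.03085162,  0.04117798,
       -0.05651928]), 'effort': array([ 2.08410456e-04, -4.13332415e+01, -2.32508755e+01,  7.31282216e-02,
        4.21146210e-02, -3.77526737e-05]), 'ee_pos': array([258.0249694 , 513.31831713, 213.2100178 ]), 'ee_rot': array([-1.79998414e+02,  9.26919941e-02,  6.33133199e+01]), 'force': array([0.29049   , 0.21725845, 0.62592881]), 'torque': array([-0.01086484,  0.0035458 ,  0.04773174]), 'gripper_width': 91.23767152452525} 18.8
```

View pics/scene0.png

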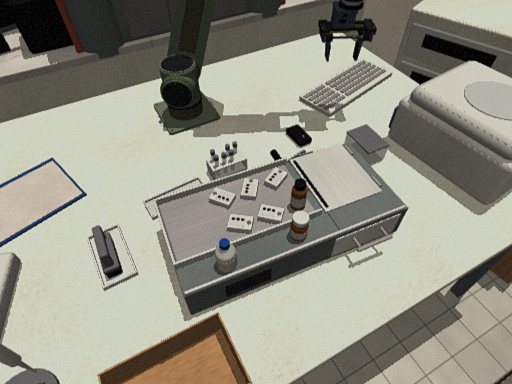

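View pics/side0.png

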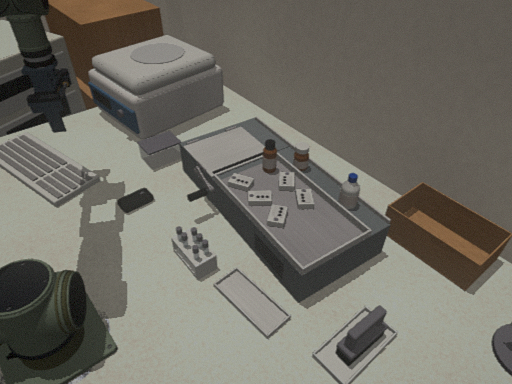

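Five cartridges lie on the lane: scene pixels (222,197), (249,188), (276,178), (240,222), (270,213). There is one black-capped vial at (299,195). The brush is in its tray at (107,255), the vial tray is at (180,195), and the stay knob is at (275,155) in scene and (198,193) in side.

```bash
cat > h.py <<'E'
from workcell import env
import cv2,numpy as np
def cloud(n,d):
    p=env.camera_params(n);K=p["camera_matrix"];T=p["cam_to_world"]
    v,u=np.indices(d.shape)
    P=np.stack([(u-K[0,2])/K[0,0]*d,-(v-K[1,2])/K[1,1]*d,-d],-1)
    W=P@T[:3,:3].T+T[:3,3]; W[d<=0]=np.nan; return W
def ray(n,u,v,z):
    p=env.camera_params(n);K=p["camera_matrix"];T=p["cam_to_world"]
    r=T[:3,:3]@np.array([(u-K[0,2])/K[0,0],-(v-K[1,2])/K[1,1],-1]);return T[:3,3]+r*(z-T[2,3])/r[2]
def proj(n,P):
    p=env.camera_params(n);K=p["camera_matrix"];T=p["cam_to_world"]
    c=T[:3,:3].T@(np.asarray(P,float)-T[:3,3]);return K[0,0]*c[0]/-c[2]+K[0,2],K[1,1]*-c[1]/-c[2]+K[1,2]
E
python3 - <<'E'
from h import *
for n in("scene","side"):
    W=cloud(n,np.load(n+"0.npy")); im=cv2.imread(f"pics/{n}0.png")
    z=W[...,2]
    m=((z>100)&(z<137)&(W[...,0]>250)&(W[...,0]<1000)&(np.abs(W[...,1])<600)).astype(np.uint8)
    k,l,s,c=cv2.connectedComponentsWithStats(m); 
    b=1+np.argmax(s[1:,4]); pts=W[l==b][:,:2].astype(np.float32)
    r=cv2.minAreaRect(pts); print(n,"deck",r,np.round(cv2.boxPoints(r)).tolist(), "n",s[b,4], "lane z",np.nanmedian(z[l==b]))
    # bench objects
    m=((z>5)&(z<100)&(W[...,0]>100)&(W[...,0]<1000)&(np.abs(W[...,1])<700)).astype(np.uint8)
    k,l,s,c=cv2.connectedComponentsWithStats(m)
    for i in range(1,k):
        if s[i,4]>60:
            q=W[l==i]; r=cv2.minAreaRect(q[:,:2].astype(np.float32)); print("  comp",c[i].round(),s[i,4],np.round(r[0]),np.round(r[1]),round(r[2],1),"z",np.nanpercentile(q[:,2],[5,95]).round())
S=dict(vtray=[(145,205),(201,179),(213,190),(157,216)])
E
```

```text
scene deck ((643.43408203125, 35.96246337890625), (618.8603515625, 309.6737060546875), 84.98279571533203) [[462.0, -259.0], [771.0, -286.0], [825.0, 331.0], [516.0, 358.0]] n 19951 lane z 111.30951863220287
  comp [333.  93.] 1609 [191. 578.] [163. 271.] 13.5 z [11. 29.]
  comp [445. 164.] 2651 [699. 599.] [414.  87.] 16.0 z [23. 96.]
  comp [298. 135.] 339 [342. 301.] [100.  58.] 2.1 z [12. 28.]
  comp [367. 143.] 1036 [516. 459.] [ 90. 124.] 88.2 z [22. 70.]
  comp [226. 162.] 973 [364.   5.] [120.  63.] 89.5 z [10. 95.]
  comp [275. 154.] 78 [457. 135.] [20. 49.] 82.9 z [84. 95.]
  comp [ 34. 202.] 3285 [ 187. -588.] [209. 263.] 17.0 z [ 6. 11.]
  comp [168. 194.] 260 [ 396. -186.] [ 80. 191.] 5.0 z [ 5. 16.]
  comp [295. 263.] 3848 [814.  22.] [620.  46.] 84.9 z [12. 97.]
  comp [109. 255.] 1421 [ 508. -416.] [182.  92.] 1.9 z [ 6. 99.]
  comp [  7. 282.] 989 [ 503. -664.] [ 32. 213.] 80.5 z [14. 56.]
  comp [170. 351.] 2586 [ 908. -361.] [260. 160.] 90.0 z [ 8. 99.]
  comp [ 34. 377.] 615 [ 732. -634.] [112.  31.] 61.5 z [11. 17.]
side deck ((644.3923950195312, 35.591552734375), (622.9072265625, 307.64715576171875), 85.24268341064453) [[465.0, -262.0], [772.0, -288.0], [824.0, 333.0], [517.0, 359.0]] n 15094 lane z 110.8131919909876
  comp [329. 212.] 13985 [694.  99.] [ 509. 1242.] 6.7 z [11. 96.]
  comp [ 54. 176.] 2730 [190. 579.] [161. 275.] 14.0 z [12. 27.]
  comp [134. 200.] 523 [340. 300.] [97. 60.] 1.9 z [ 9. 27.]
  comp [194. 251.] 1433 [363.   4.] [ 61. 126.] 0.7 z [10. 95.]
  comp [252. 301.] 597 [ 399. -187.] [ 78. 192.] 4.4 z [ 5. 15.]
  comp [101. 321.] 103 [102. -16.] [171.   3.] 90.0 z [ 8. 13.]
  comp [358. 340.] 2193 [ 510. -416.] [184.  91.] 2.2 z [ 7. 98.]
  comp [503. 346.] 734 [ 754. -617.] [117.  38.] 26.8 z [ 8. 16.]
```

Run:
```python
import cv2
im=cv2.imread("pics/side0.png"); cv2.imwrite("pics/side_c.png",cv2.resize(im[100:370,140:400],None,fx=2.2,fy=2.2,interpolation=cv2.INTER_CUBIC))
```

```text
(no output)
```

View pics/side_c.png

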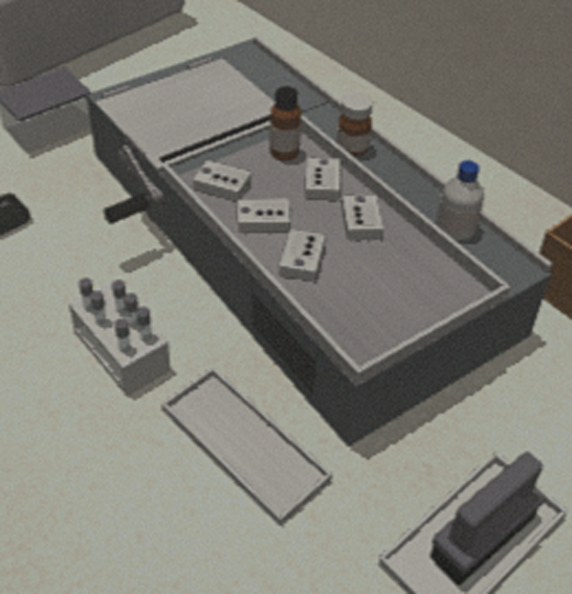

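The crop agrees: deck, trays and knob all sit where expected. Next I'll get the deck-frame positions of vial, cartridges, knob and brush.

```bash
cat >> h.py <<'E'
O=np.array([620.,54.]);a=np.radians(-5);UX=np.array([np.cos(a),np.sin(a)]);UY=np.array([-np.sin(a),np.cos(a)])
def deck(P): P=np.asarray(P)[...,:2]-O; return np.stack([P@UX,P@UY],-1)
def carts(tag,save=True):
    for n in("scene","side"):
        im,d=env.grab_frame(n) if save else (cv2.imread(f"pics/{n}{tag}.png"),np.load(f"{n}{tag}.npy"))
        if save: cv2.imwrite(f"pics/{n}{tag}.png",im); np.save(f"{n}{tag}.npy",d)
        W=cloud(n,d);D=deck(W);z=W[...,2]
        L=(np.abs(D[...,0])<97)&(D[...,1]>-316)&(D[...,1]<110)
        for nm,lo,hi in(("cart",121,133),("tall",145,215)):
            m=(L&(z>lo)&(z<hi)).astype(np.uint8); k,l,s,c=cv2.connectedComponentsWithStats(m)
            for i in range(1,k):
                if s[i,4]>30:
                    q=D[l==i]; r=cv2.minAreaRect(q.astype(np.float32)); print(n,nm,"px",c[i].round(),s[i,4],"deck c",np.round(r[0]),"size",np.round(r[1]),"ang",round(r[2]),"z",np.nanpercentile(z[l==i],[5,95]).round())
def st():
    s=env.state();print("t",round(s["time_s"],2),"ee",s["ee_pos"].round(1),"rot",s["ee_rot"].round(1),"deck",deck(s["ee_pos"]).round(1),"F",s["force"].round(1),"w",round(s["gripper_width"],1),"q",s["qpos"].round())
E
python3 - <<'E'
from h import *
carts("0",False)
for n in("scene","side"):
    W=cloud(n,np.load(n+"0.npy"));D=deck(W);z=W[...,2]
    m=(D[...,0]>-200)&(D[...,0]<-108)&(D[...,1]>40)&(D[...,1]<95)&(z>70)&(z<110); q=np.c_[D[m],z[m]]; print(n,"knob",np.percentile(q,[2,50,98],axis=0).round())
    m=(abs(W[...,0]-509)<90)&(abs(W[...,1]+416)<45)&(z>86)&(z<110); r=cv2.minAreaRect(W[m][:,:2].astype(np.float32)); print("bar",r,np.nanpercentile(z[m],[5,50,95]))
    m=(deck(W)[...,0]>90)&(abs(D[...,0])<185)&(abs(D[...,1])<330)&(z>130); print("ledge tops",np.nanpercentile(z[m],[50,99]))
st()
E
```

```text
scene cart px [275. 177.] 268 deck c [-55.  11.] size [42. 66.] ang 35 z [123. 130.]
scene cart px [249. 187.] 287 deck c [-49. -72.] size [42. 64.] ang 59 z [124. 130.]
scene cart px [222. 196.] 315 deck c [ -49. -152.] size [62. 44.] ang 43 z [123. 130.]
scene cart px [297. 206.] 39 deck c [60. 18.] size [40. 17.] ang 54 z [122. 132.]
scene cart px [271. 212.] 343 deck c [ 57. -58.] size [62. 55.] ang 52 z [124. 130.]
scene cart px [240. 222.] 361 deck c [  49. -139.] size [62. 43.] ang 59 z [125. 130.]
scene tall px [299. 191.] 327 deck c [53. 24.] size [35. 38.] ang 5 z [151. 206.]
side cart px [269. 167.] 45 deck c [42. 13.] size [17. 38.] ang 55 z [122. 132.]
side cart px [286. 179.] 231 deck c [ 58. -54.] size [75. 45.] ang 53 z [124. 129.]
side cart px [240. 180.] 252 deck c [-55.  10.] size [44. 62.] ang 33 z [122. 129.]
side cart px [304. 197.] 269 deck c [  49. -140.] size [63. 42.] ang 58 z [124. 129.]
side cart px [259. 196.] 277 deck c [-47. -73.] size [46. 60.] ang 58 z [123. 129.]
side cart px [277. 214.] 313 deck c [ -49. -153.] size [65. 42.] ang 43 z [124. 129.]
side tall px [269. 152.] 292 deck c [50. 21.] size [35. 39.] ang 80 z [148. 204.]
scene knob [[-191.   56.   82.]
 [-167.   65.   93.]
 [-123.   91.  102.]]
bar ((516.3844604492188, -419.2004699707031), (22.191049575805664, 102.29562377929688), 89.65030670166016) [ 90.8069972   97.50168089 100.19054157]
ledge tops [162.46984648 205.81011557]
side knob [[-191.   44.   75.]
 [-141.   62.   89.]
 [-108.   92.  105.]]
bar ((516.188720703125, -420.5738525390625), (22.577762603759766, 101.56501007080078), 89.79353332519531) [89.30009751 96.55626664 98.87534958]
ledge tops [158.33753688 205.10806207]
t 0.1 ee [258.  513.3 213.2] rot [-1.80e+02  1.00e-01  6.33e+01] deck [-400.6  426. ] F [0.3 0.2 0.6] w 91.2 q [62. 18. 90. -0. 72. -1.]
```

```bash
python3 -m pendant '[{"xyz":[-0.031,0.044,0],"roll":-7,"jaw":0},{"xyz":[-0.062,0.087,0],"roll":-14,"jaw":0},{"xyz":[-0.092,0.131,0],"roll":-21.7,"jaw":0},{"xyz":[-0.123,0.175,0],"roll":-21.7,"jaw":0},{"xyz":[-0.154,0.218,0],"roll":-21.7,"jaw":0},{"xyz":[-0.185,0.262,0],"roll":-21.7,"jaw":0},{"xyz":[-0.216,0.306,0],"roll":-21.7,"jaw":0},{"xyz":[-0.246,0.349,0],"roll":-21.7,"jaw":0}]' 20; python3 -c "
from h import *
st()
im,d=env.grab_frame('wrist');cv2.imwrite('pics/w1.png',im)"
```

```text
time_s: 1.1
ee_pos: [460.0, 135.5, 213.7]
ee_rot: [-180.0, -0.0, 85.0]
force: [0.9, 0.3, -0.1]
gripper_width: 90.9
t 1.1 ee [460.  135.5 213.7] rot [-180.   -0.   85.] deck [-166.5   67.3] F [ 0.9  0.3 -0.1] w 90.9 q [ 15.  10. 101.   0.  69. -70.]
```

View pics/w1.png

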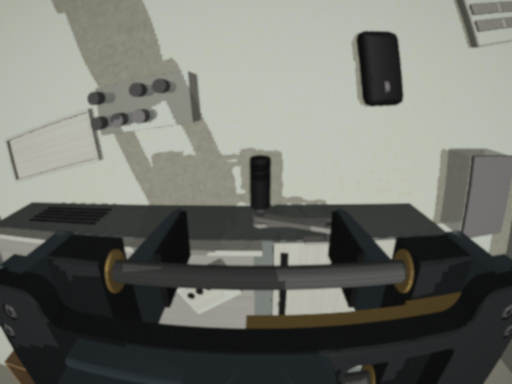

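The wrist view shows the knob at (260,183), centred between the fingers and aligned with the tool. I'll go down and grip it.

```bash
python3 -m pendant '[{"xyz":[0,0,0.05],"roll":0,"jaw":0},{"xyz":[0,0,0.09],"roll":0,"jaw":0},{"xyz":[0,0,0.125],"roll":0,"jaw":0},{"xyz":[0,0,0.149],"roll":0,"jaw":0},{"xyz":[0,0,0.149],"roll":0,"jaw":0.5},{"xyz":[0,0,0.149],"roll":0,"jaw":1},{"xyz":[0,0,0.149],"roll":0,"jaw":1},{"xyz":[0,0,0.149],"roll":0,"jaw":1}]' 20; python3 -m pendant '[{"xyz":[0,0,0],"roll":0,"jaw":1},{"xyz":[0,0,0],"roll":0,"jaw":1},{"xyz":[0,0,0],"roll":0,"jaw":1},{"xyz":[0,0,0],"roll":0,"jaw":1},{"xyz":[0,0,0],"roll":0,"jaw":1},{"xyz":[0,0,0],"roll":0,"jaw":1},{"xyz":[0,0,0],"roll":0,"jaw":1},{"xyz":[0,0,0],"roll":0,"jaw":1}]' 20;  python3 -c "
from h import *
st()"
```

```text
time_s: 2.15
ee_pos: [460.1, 137.4, 65.8]
ee_rot: [179.9, -0.0, 85.0]
force: [0.3, -0.3, -0.6]
gripper_width: 54.0
time_s: 3.15
ee_pos: [459.5, 136.7, 64.9]
ee_rot: [-180.0, 0.1, 85.0]
force: [1.1, -5.1, 1.5]
gripper_width: 21.4
t 3.15 ee [459.5 136.7  64.9] rot [-1.8e+02  1.0e-01  8.5e+01] deck [-167.1   68.4] F [ 1.1 -5.1  1.5] w 21.4 q [ 15.  19. 114.  -0.  47. -70.]
```

```bash
python3 -m pendant '[{"xyz":[0.001,0,-0.014],"roll":0,"jaw":1},{"xyz":[0.004,0,-0.0276],"roll":0,"jaw":1},{"xyz":[0.0087,0,-0.0408],"roll":0,"jaw":1},{"xyz":[0.0153,0,-0.0531],"roll":0,"jaw":1},{"xyz":[0.0235,0,-0.0644],"roll":0,"jaw":1},{"xyz":[0.0333,0,-0.0745],"roll":0,"jaw":1},{"xyz":[0.0443,0,-0.083],"roll":0,"jaw":1},{"xyz":[0.0564,0,-0.09],"roll":0,"jaw":1}]' 25; python3 -c "
from h import *
st()"
```

```text
time_s: 4.15
ee_pos: [463.7, 184.5, 158.7]
ee_rot: [179.9, 1.1, 85.2]
force: [-6.8, -26.1, 30.6]
gripper_width: 21.7
t 4.15 ee [463.7 184.5 158.7] rot [179.9   1.1  85.2] deck [-167.1  116.4] F [ -6.8 -26.1  30.6] w 21.7 q [ 21.  14. 104.  -1.  62. -64.]
```

The tool is inside the knob's circle, with an outward radial force of about 40 N. I'll back the command off onto the circle and re-read.

```bash
python3 -m pendant '[{"xyz":[-0.009,0,-0.005],"roll":0,"jaw":1},{"xyz":[-0.01,0,-0.007],"roll":0,"jaw":1},{"xyz":[-0.01,0,-0.007],"roll":0,"jaw":1},{"xyz":[-0.01,0,-0.007],"roll":0,"jaw":1},{"xyz":[-0.01,0,-0.007],"roll":0,"jaw":1},{"xyz":[-0.01,0,-0.007],"roll":0,"jaw":1},{"xyz":[-0.01,0,-0.007],"roll":0,"jaw":1},{"xyz":[-0.01,0,-0.007],"roll":0,"jaw":1}]' 25; python3 -c "
from h import *
st();carts('1')
im,d=env.grab_frame('wrist')
a=cv2.imread('pics/side1.png');cv2.imwrite('pics/m1.png',np.hstack([cv2.resize(a[100:240,150:330],(450,350)),cv2.resize(im,(350,350))]))"
```

```text
time_s: 5.15
ee_pos: [463.8, 185.2, 159.4]
ee_rot: [-179.9, -0.2, 85.0]
force: [4.7, 4.7, -14.6]
gripper_width: 21.3
t 5.15 ee [463.8 185.2 159.4] rot [-179.9   -0.2   85. ] deck [-167.   117.1] F [  4.7   4.7 -14.6] w 21.3 q [ 20.  14. 104.   0.  62. -65.]
scene cart px [276. 177.] 267 deck c [-56.  12.] size [42. 65.] ang 32 z [124. 130.]
scene cart px [249. 187.] 279 deck c [-49. -72.] size [42. 65.] ang 58 z [125. 130.]
scene cart px [222. 196.] 310 deck c [ -50. -152.] size [62. 44.] ang 43 z [124. 130.]
scene cart px [297. 206.] 43 deck c [60. 18.] size [40. 17.] ang 56 z [122. 132.]
scene cart px [271. 212.] 339 deck c [ 53. -55.] size [62. 43.] ang 52 z [124. 130.]
scene cart px [240. 222.] 366 deck c [  48. -139.] size [63. 43.] ang 59 z [124. 130.]
scene tall px [299. 191.] 328 deck c [54. 24.] size [34. 40.] ang 6 z [150. 206.]
side cart px [268. 167.] 42 deck c [42. 13.] size [18. 38.] ang 55 z [122. 132.]
side cart px [240. 180.] 253 deck c [-55.  10.] size [46. 62.] ang 33 z [123. 129.]
side cart px [286. 179.] 229 deck c [ 53. -56.] size [63. 40.] ang 54 z [124. 129.]
side cart px [304. 197.] 272 deck c [  49. -140.] size [63. 42.] ang 58 z [123. 129.]
side cart px [259. 196.] 280 deck c [-48. -73.] size [48. 60.] ang 57 z [123. 129.]
side cart px [277. 214.] 316 deck c [ -49. -153.] size [67. 42.] ang 43 z [124. 129.]
side tall px [269. 152.] 287 deck c [49. 21.] size [36. 40.] ang 60 z [148. 204.]
```

View pics/m1.png

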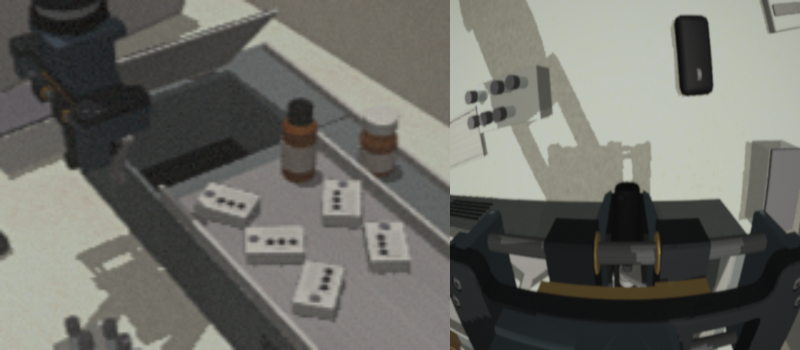

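The lid is rising and the knob is held low in the pads. Cartridges and vial haven't moved. I refitted the circle (TCP centre about y 167, z 73) and carry on past straight.

```bash
python3 -m pendant '[{"xyz":[0.016,0,-0.0044],"roll":0,"jaw":1},{"xyz":[0.0304,0,-0.0088],"roll":0,"jaw":1},{"xyz":[0.0452,0,-0.0109],"roll":0,"jaw":1},{"xyz":[0.0602,0,-0.0109],"roll":0,"jaw":1},{"xyz":[0.075,0,-0.0086],"roll":0,"jaw":1},{"xyz":[0.0893,0,-0.0041],"roll":0,"jaw":1},{"xyz":[0.1028,0,0.0025],"roll":0,"jaw":1},{"xyz":[0.1112,0,0.008],"roll":0,"jaw":1}]' 25; python3 -c "
from h import *
st()"
```

```text
time_s: 6.3
ee_pos: [473.8, 295.1, 153.2]
ee_rot: [180.0, -0.0, 85.0]
force: [4.6, -3.8, 1.9]
gripper_width: 21.6
t 6.3 ee [473.8 295.1 153.2] rot [180.  -0.  85.] deck [-166.7  227.5] F [ 4.6 -3.8  1.9] w 21.6 q [ 31.  19.  97.  -0.  63. -54.]
```

```bash
python3 -m pendant '[{"xyz":[0.003,0,0.002],"roll":0,"jaw":1},{"xyz":[0.006,0,0.005],"roll":0,"jaw":1},{"xyz":[0.006,0,0.005],"roll":0,"jaw":1},{"xyz":[0.006,0,0.005],"roll":0,"jaw":1},{"xyz":[0.006,0,0.005],"roll":0,"jaw":1},{"xyz":[0.006,0,0.005],"roll":0,"jaw":1},{"xyz":[0.006,0,0.005],"roll":0,"jaw":1},{"xyz":[0.006,0,0.005],"roll":0,"jaw":1}]' 25; python3 -c "
from h import *
st()"
```

```text
time_s: 7.3
ee_pos: [474.0, 298.8, 150.3]
ee_rot: [179.9, 0.1, 85.0]
force: [2.2, -8.1, 9.3]
gripper_width: 21.4
t 7.3 ee [474.  298.8 150.3] rot [1.799e+02 1.000e-01 8.500e+01] deck [-166.8  231.1] F [ 2.2 -8.1  9.3] w 21.4 q [ 31.  20.  97.  -0.  63. -54.]
```

```bash
python3 -m pendant '[{"xyz":[0,0,0],"roll":0,"jaw":0.6},{"xyz":[0,0,0],"roll":0,"jaw":0.3},{"xyz":[0,0,0],"roll":0,"jaw":0.3},{"xyz":[0,0,0],"roll":0,"jaw":0.3},{"xyz":[0,0,-0.03],"roll":0,"jaw":0.3},{"xyz":[0,0,-0.07],"roll":0,"jaw":0.3},{"xyz":[0,-0.03,-0.1],"roll":0,"jaw":0.3},{"xyz":[0,-0.06,-0.13],"roll":0,"jaw":0.3}]' 25; python3 -c "
from h import *
st();env.grab_frame('scene')
im,d=env.grab_frame('scene');cv2.imwrite('pics/s2.png',im)"
```

```text
time_s: 8.3
ee_pos: [413.3, 305.6, 279.7]
ee_rot: [-180.0, -0.0, 85.0]
force: [0.2, -0.1, 0.2]
gripper_width: 63.8
t 8.3 ee [413.3 305.6 279.7] rot [-180.   -0.   85.] deck [-227.9  232.6] F [ 0.2 -0.1  0.2] w 63.8 q [ 35.  11.  91.   0.  79. -50.]
```

View pics/s2.png

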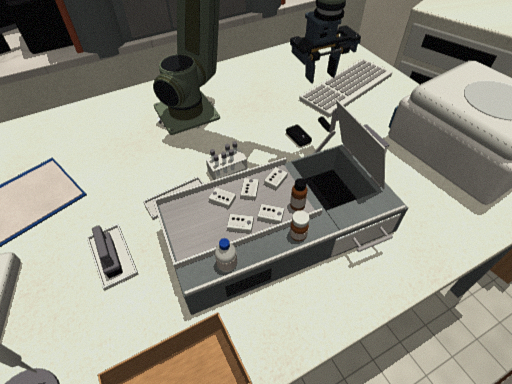

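The lid stands open by itself: it is upright at (360,140) in scene, with the knob over at (325,123). Next is the vial, moving in y first to keep clear of the lid.

```bash
python3 -m pendant '[{"xyz":[-0.06,0,0],"roll":0,"jaw":0},{"xyz":[-0.12,0,0],"roll":0,"jaw":0},{"xyz":[-0.18,0.01,0],"roll":0,"jaw":0},{"xyz":[-0.21,0.06,0],"roll":0,"jaw":0},{"xyz":[-0.21,0.12,0],"roll":0,"jaw":0},{"xyz":[-0.21,0.18,0],"roll":0,"jaw":0},{"xyz":[-0.21,0.24,0],"roll":0,"jaw":0},{"xyz":[-0.21,0.279,0],"roll":0,"jaw":0}]' 10; python3 -c "
from h import *
s=env.state();st()
im,d=env.grab_frame('wrist');cv2.imwrite('pics/w2.png',im)
# amber/dark cap pixel -> ray on plane z=205
p=env.camera_params('wrist');K=p['camera_matrix'];H=p['hand_eye']
from scipy.spatial.transform import Rotation as R
Rt=R.from_euler('xyz',s['ee_rot'],degrees=True).as_matrix()
v,u=np.indices(d.shape);X=(u-K[0,2]);Y=(v-K[1,2]);r=np.hypot(X,Y);th=r/K[0,0];k=np.tan(th)/np.maximum(r,1e-9)
P=np.stack([X*k*d,-Y*k*d,-d],-1)@H[:3,:3].T+H[:3,3];W=P@Rt.T+s['ee_pos'];D=deck(W);z=W[...,2]
for lo,hi in((140,176),(195,212)):
  m=(d>0)&(abs(D[...,0]-51)<32)&(abs(D[...,1]-22)<32)&(z>lo)&(z<hi)
  if m.sum()>5: print(lo,m.sum(),np.percentile(np.c_[D[m],z[m]],[2,50,98],axis=0).round(1))
"
```

```text
time_s: 9.4
ee_pos: [676.4, 71.0, 276.2]
ee_rot: [-179.9, 0.0, 85.0]
force: [0.9, 0.9, 0.5]
gripper_width: 91.2
t 9.4 ee [676.4  71.  276.2] rot [-179.9    0.    85. ] deck [54.7 21.8] F [0.9 0.9 0.5] w 91.2 q [  5.  27.  68.  -0.  86. -80.]
140 283 [[ 29.7   7.9 141.3]
 [ 32.5  25.8 160. ]
 [ 45.6  44.9 175.3]]
195 887 [[ 36.4  14.4 197. ]
 [ 48.6  27.2 204.9]
 [ 62.3  40.  206.5]]
```

View pics/w2.png

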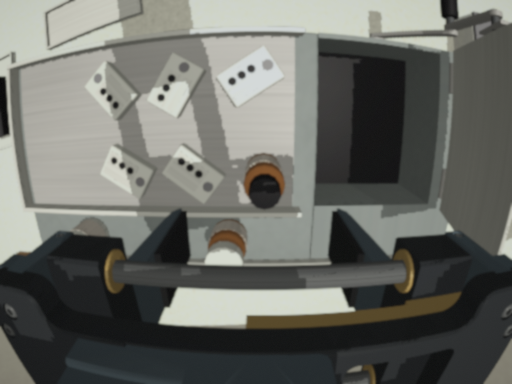

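The cap is at (265,190) in the wrist view and the vial axis at deck (50,26). I'll go down and grip it lightly.

```bash
python3 -m pendant '[{"xyz":[0.004,-0.002,0.02],"roll":0,"jaw":0},{"xyz":[0.004,-0.002,0.06],"roll":0,"jaw":0},{"xyz":[0.004,-0.002,0.1],"roll":0,"jaw":0},{"xyz":[0.004,-0.002,0.13],"roll":0,"jaw":0},{"xyz":[0.004,-0.002,0.142],"roll":0,"jaw":0},{"xyz":[0.004,-0.002,0.142],"roll":0,"jaw":0},{"xyz":[0.004,-0.002,0.142],"roll":0,"jaw":0.3},{"xyz":[0.004,-0.002,0.142],"roll":0,"jaw":0.5}]' 12;python3 -c "
from h import *
st()"; python3 -m pendant '[{"xyz":[0,0,0],"roll":0,"jaw":0.7},{"xyz":[0,0,0],"roll":0,"jaw":0.8},{"xyz":[0,0,0],"roll":0,"jaw":0.8},{"xyz":[0,0,0],"roll":0,"jaw":0.8},{"xyz":[0,0,0],"roll":0,"jaw":0.8},{"xyz":[0,0,0],"roll":0,"jaw":0.8},{"xyz":[0,0,0],"roll":0,"jaw":0.8},{"xyz":[0,0,0],"roll":0,"jaw":0.8}]' 12
```

```text
time_s: 10.45
ee_pos: [672.9, 76.2, 138.5]
ee_rot: [179.8, -0.0, 85.0]
force: [-0.4, -0.4, -0.4]
gripper_width: 74.0
t 10.45 ee [672.9  76.2 138.5] rot [179.8  -0.   85. ] deck [50.8 26.7] F [-0.4 -0.4 -0.4] w 74.0 q [  5.  30.  81.   0.  68. -80.]
time_s: 11.45
ee_pos: [672.1, 76.1, 137.0]
ee_rot: [180.0, -0.0, 85.0]
force: [0.3, -1.0, -0.0]
gripper_width: 39.9
```

```bash
python3 -m pendant '[{"xyz":[0,0,-0.015],"roll":0,"jaw":0.8},{"xyz":[0,0,-0.05],"roll":0,"jaw":0.8},{"xyz":[0,0,-0.085],"roll":0,"jaw":0.8},{"xyz":[-0.01,-0.009,-0.1],"roll":0,"jaw":0.8},{"xyz":[-0.035,-0.031,-0.1],"roll":0,"jaw":0.8},{"xyz":[-0.065,-0.057,-0.1],"roll":0,"jaw":0.8},{"xyz":[-0.095,-0.084,-0.1],"roll":0,"jaw":0.8},{"xyz":[-0.125,-0.11,-0.1],"roll":0,"jaw":0.8}]' 12;python3 -m pendant '[{"xyz":[-0.03,-0.026,0],"roll":0,"jaw":0.8},{"xyz":[-0.06,-0.053,0],"roll":0,"jaw":0.8},{"xyz":[-0.09,-0.079,0],"roll":0,"jaw":0.8},{"xyz":[-0.12,-0.105,0],"roll":0,"jaw":0.8},{"xyz":[-0.145,-0.128,0],"roll":0,"jaw":0.8},{"xyz":[-0.16,-0.1405,0],"roll":0,"jaw":0.8},{"xyz":[-0.16,-0.1405,0],"roll":0,"jaw":0.8},{"xyz":[-0.16,-0.1405,0],"roll":0,"jaw":0.8}]' 12; python3 -c "
from h import *
st()"
```

```text
time_s: 12.45
ee_pos: [549.3, -40.0, 236.4]
ee_rot: [-179.9, 0.0, 85.0]
force: [0.0, 0.2, -0.8]
gripper_width: 39.8
time_s: 13.45
ee_pos: [397.6, -185.7, 236.8]
ee_rot: [180.0, -0.0, 85.0]
force: [1.0, -0.0, -0.3]
gripper_width: 40.0
t 13.45 ee [ 397.6 -185.7  236.8] rot [180.  -0.  85.] deck [-200.6 -258.2] F [ 1.  -0.  -0.3] w 40.0 q [ -27.    5.  104.    0.   71. -112.]
```

```bash
python3 -m pendant '[{"xyz":[0,0,0.03],"roll":0,"jaw":0.8},{"xyz":[0,0,0.07],"roll":0,"jaw":0.8},{"xyz":[0,0,0.11],"roll":0,"jaw":0.8},{"xyz":[0,0,0.15],"roll":0,"jaw":0.8},{"xyz":[0,0,0.18],"roll":0,"jaw":0.8},{"xyz":[0,0,0.195],"roll":0,"jaw":0.8},{"xyz":[0,0,0.201],"roll":0,"jaw":0.8},{"xyz":[0,0,0.203],"roll":0,"jaw":0.8}]' 12; python3 -m pendant '[{"xyz":[0,0,0.001],"roll":0,"jaw":0.8},{"xyz":[0,0,0.002],"roll":0,"jaw":0.8},{"xyz":[0,0,0.002],"roll":0,"jaw":0.8},{"xyz":[0,0,0.003],"roll":0,"jaw":0.8},{"xyz":[0,0,0.003],"roll":0,"jaw":0.8},{"xyz":[0,0,0.003],"roll":0,"jaw":0.8},{"xyz":[0,0,0.003],"roll":0,"jaw":0.8},{"xyz":[0,0,0.003],"roll":0,"jaw":0.8}]' 12; python3 -c "
from h import *
st()"
```

```text
time_s: 14.45
ee_pos: [398.3, -185.8, 33.9]
ee_rot: [180.0, -0.0, 85.1]
force: [-0.8, 0.3, -0.9]
gripper_width: 39.8
time_s: 15.45
ee_pos: [397.8, -186.1, 31.0]
ee_rot: [180.0, -0.0, 85.0]
force: [0.6, -0.4, 0.4]
gripper_width: 40.0
t 15.45 ee [ 397.8 -186.1   31. ] rot [180.  -0.  85.] deck [-200.4 -258.5] F [ 0.6 -0.4  0.4] w 40.0 q [ -27.   19.  121.    0.   40. -112.]
```

```bash
python3 -m pendant '[{"xyz":[0,0,0.001],"roll":0,"jaw":0.8},{"xyz":[0,0,0.001],"roll":0,"jaw":0.8},{"xyz":[0,0,0.001],"roll":0,"jaw":0.8},{"xyz":[0,0,0.001],"roll":0,"jaw":0.4},{"xyz":[0,0,0.001],"roll":0,"jaw":0},{"xyz":[0,0,0.001],"roll":0,"jaw":0},{"xyz":[0,0,0.001],"roll":0,"jaw":0},{"xyz":[0,0,0.001],"roll":0,"jaw":0}]' 12; python3 -m pendant '[{"xyz":[0,0,-0.02],"roll":0,"jaw":0},{"xyz":[0,0,-0.07],"roll":0,"jaw":0},{"xyz":[0,0,-0.12],"roll":0,"jaw":0},{"xyz":[0,0,-0.17],"roll":0,"jaw":0},{"xyz":[0,0,-0.2],"roll":0,"jaw":0},{"xyz":[0,0,-0.2],"roll":0,"jaw":0},{"xyz":[0,0,-0.2],"roll":0,"jaw":0},{"xyz":[0,0,-0.2],"roll":0,"jaw":0}]' 12; python3 -c "
from h import *
st()
for n in ('scene','side'):
  im,d=env.grab_frame(n);W=cloud(n,d)
  m=(abs(W[...,0]-398)<40)&(abs(W[...,1]+186)<50)&(W[...,2]>25)&(W[...,2]<120)
  print(n,m.sum(),np.percentile(W[m],[2,50,98],axis=0).round() if m.any() else '')
  m=(abs(W[...,0]-509)<90)&(abs(W[...,1]+416)<45)&(W[...,2]>86)&(W[...,2]<110); print(cv2.minAreaRect(W[m][:,:2].astype(np.float32)))
"
```

```text
time_s: 16.45
ee_pos: [397.7, -186.0, 29.8]
ee_rot: [-180.0, -0.0, 85.0]
force: [-0.8, 0.6, -0.2]
gripper_width: 86.8
time_s: 17.45
ee_pos: [396.9, -185.6, 228.4]
ee_rot: [-179.8, -0.1, 85.0]
force: [0.5, 0.2, 0.1]
gripper_width: 91.0
t 17.45 ee [ 396.9 -185.6  228.4] rot [-1.798e+02 -1.000e-01  8.500e+01] deck [-201.3 -258.2] F [0.5 0.2 0.1] w 91.0 q [ -27.    5.  104.    0.   70. -112.]
scene 223 [[ 389. -206.   46.]
 [ 408. -188.   77.]
 [ 417. -168.  101.]]
((516.6376342773438, -419.2485046386719), (22.413328170776367, 102.38864135742188), 89.63842010498047)
side 466 [[ 379. -208.   28.]
 [ 391. -198.   73.]
 [ 413. -176.   99.]]
((516.8671264648438, -420.439453125), (22.906118392944336, 102.66761016845703), 89.56964111328125)
```

Vial stands upright in its tray (top at about 100 mm). Now the brush.

```bash
python3 -m pendant '[{"xyz":[-0.05,0.031,0],"roll":-3,"jaw":0},{"xyz":[-0.1,0.062,0],"roll":-5,"jaw":0},{"xyz":[-0.15,0.093,0],"roll":-5,"jaw":0},{"xyz":[-0.2,0.124,0],"roll":-5,"jaw":0},{"xyz":[-0.223,0.1395,0],"roll":-5,"jaw":0},{"xyz":[-0.223,0.1395,0.03],"roll":-5,"jaw":0},{"xyz":[-0.223,0.1395,0.06],"roll":-5,"jaw":0},{"xyz":[-0.223,0.1395,0.06],"roll":-5,"jaw":0}]' 40; python3 -c "
from h import *
st()
im,d=env.grab_frame('wrist');cv2.imwrite('pics/w3.png',im)"
```

```text
time_s: 18.55
ee_pos: [515.9, -419.1, 166.3]
ee_rot: [-179.7, -0.3, 90.0]
force: [-0.3, -0.3, 0.5]
gripper_width: 91.1
t 18.55 ee [ 515.9 -419.1  166.3] rot [-179.7   -0.3   90. ] deck [ -62.5 -480.4] F [-0.3 -0.3  0.5] w 91.1 q [ -40.   28.   81.    0.   71. -130.]
```

View pics/w3.png

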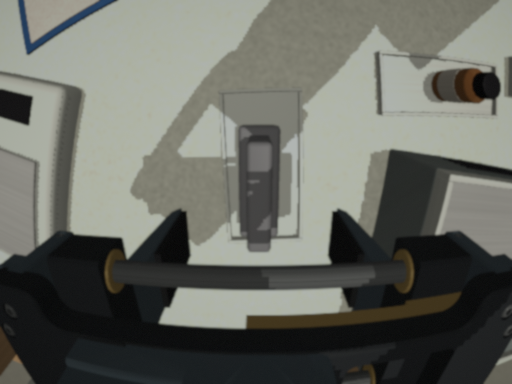

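The brush bar at (260,185) is centred between the jaws and aligned. I'll go down and grip.

```bash
python3 -m pendant '[{"xyz":[0,0,0.04],"roll":0,"jaw":0},{"xyz":[0,0,0.08],"roll":0,"jaw":0},{"xyz":[0,0,0.098],"roll":0,"jaw":0},{"xyz":[0,0,0.098],"roll":0,"jaw":0},{"xyz":[0,0,0.098],"roll":0,"jaw":0.5},{"xyz":[0,0,0.098],"roll":0,"jaw":1},{"xyz":[0,0,0.098],"roll":0,"jaw":1},{"xyz":[0,0,0.098],"roll":0,"jaw":1}]' 40; python3 -m pendant '[{"xyz":[0,0,0],"roll":0,"jaw":1},{"xyz":[0,0,0],"roll":0,"jaw":1},{"xyz":[0,0,0],"roll":0,"jaw":1},{"xyz":[0,0,0],"roll":0,"jaw":1},{"xyz":[0,0,0],"roll":0,"jaw":1},{"xyz":[0,0,0],"roll":0,"jaw":1},{"xyz":[0,0,0],"roll":0,"jaw":1},{"xyz":[0,0,0],"roll":0,"jaw":1}]' 40
```

```text
time_s: 19.6
ee_pos: [517.4, -420.4, 72.4]
ee_rot: [180.0, 0.0, 90.0]
force: [0.3, -0.1, -0.5]
gripper_width: 54.0
time_s: 20.6
ee_pos: [517.2, -420.2, 71.8]
ee_rot: [-180.0, -0.0, 90.0]
force: [0.3, -0.2, -1.7]
gripper_width: 22.1
```

```bash
python3 -m pendant '[{"xyz":[0,0,-0.02],"roll":0,"jaw":1},{"xyz":[0,0,-0.07],"roll":0,"jaw":1},{"xyz":[0,0,-0.12],"roll":0,"jaw":1},{"xyz":[0,0,-0.17],"roll":0,"jaw":1},{"xyz":[0.05,0.01,-0.18],"roll":2,"jaw":1},{"xyz":[0.1,0.02,-0.18],"roll":4,"jaw":1},{"xyz":[0.15,0.031,-0.18],"roll":5,"jaw":1},{"xyz":[0.2,0.0426,-0.18],"roll":5,"jaw":1}]' 40; python3 -m pendant '[{"xyz":[0,0,0],"roll":0,"jaw":1},{"xyz":[0,0,0],"roll":0,"jaw":1},{"xyz":[0,0,0.02],"roll":0,"jaw":1},{"xyz":[0,0,0.04],"roll":0,"jaw":1},{"xyz":[0,0,0.05],"roll":0,"jaw":1},{"xyz":[0,0,0.06],"roll":0,"jaw":1},{"xyz":[0,0,0.06],"roll":0,"jaw":1},{"xyz":[0,0,0.06],"roll":0,"jaw":1}]' 40; python3 -c "
from h import *
st()
im,d=env.grab_frame('side');cv2.imwrite('pics/s3.png',im);carts('2')"
```

```text
time_s: 21.6
ee_pos: [559.9, -218.8, 251.9]
ee_rot: [180.0, 0.0, 85.0]
force: [0.9, 0.2, -2.5]
gripper_width: 21.9
time_s: 22.6
ee_pos: [560.2, -220.6, 192.5]
ee_rot: [179.9, 0.0, 85.0]
force: [0.7, -0.2, -1.1]
gripper_width: 21.7
t 22.6 ee [ 560.2 -220.6  192.5] rot [179.9   0.   85. ] deck [ -35.6 -278.8] F [ 0.7 -0.2 -1.1] w 21.7 q [ -23.   21.   88.    0.   70. -108.]
scene cart px [276. 177.] 270 deck c [-55.  10.] size [42. 62.] ang 34 z [123. 130.]
scene cart px [249. 187.] 285 deck c [-49. -72.] size [42. 65.] ang 58 z [125. 130.]
scene cart px [222. 196.] 314 deck c [ -50. -152.] size [63. 45.] ang 44 z [124. 130.]
scene cart px [271. 212.] 342 deck c [ 53. -55.] size [62. 45.] ang 55 z [124. 130.]
scene cart px [240. 222.] 358 deck c [  49. -139.] size [62. 44.] ang 57 z [124. 130.]
scene tall px [177. 215.] 442 deck c [ -13. -279.] size [42. 74.] ang 90 z [152. 210.]
side cart px [240. 180.] 246 deck c [-54.  10.] size [48. 63.] ang 34 z [123. 129.]
side cart px [284. 181.] 119 deck c [ 52. -56.] size [63. 38.] ang 54 z [123. 129.]
side cart px [300. 199.] 104 deck c [  41. -136.] size [61. 25.] ang 58 z [122. 130.]
side cart px [259. 196.] 275 deck c [-48. -73.] size [46. 60.] ang 57 z [124. 129.]
side cart px [277. 214.] 317 deck c [ -49. -153.] size [65. 42.] ang 43 z [124. 129.]
side cart px [314. 249.] 97 deck c [ -41. -297.] size [ 34. 121.] ang 73 z [126. 132.]
side tall px [313. 235.] 934 deck c [ -37. -281.] size [ 43. 119.] ang 89 z [148. 210.]
```

View pics/s3.png

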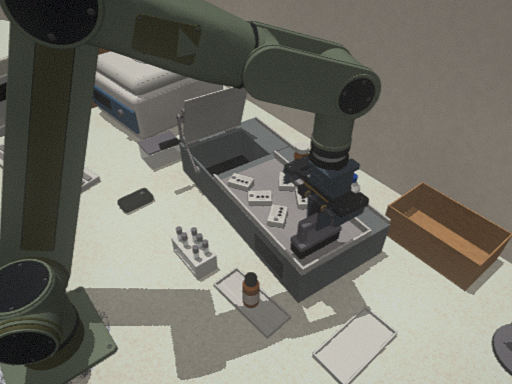

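Brush is held level over the right end of the lane; all five cartridges are unmoved and the vial stands in its tray at (251,288). First sweep goes along the near half.

```bash
python3 -m pendant '[{"xyz":[0,0,0.008],"roll":0,"jaw":1},{"xyz":[0,0,0.0125],"roll":0,"jaw":1},{"xyz":[0.01,0,0.0125],"roll":0,"jaw":1},{"xyz":[0.03,0,0.0125],"roll":0,"jaw":1},{"xyz":[0.05,0,0.0125],"roll":0,"jaw":1},{"xyz":[0.07,0,0.0125],"roll":0,"jaw":1},{"xyz":[0.09,0,0.0125],"roll":0,"jaw":1},{"xyz":[0.11,0,0.0125],"roll":0,"jaw":1}]' 40; python3 -m pendant '[{"xyz":[0.02,0,0],"roll":0,"jaw":1},{"xyz":[0.04,0,0],"roll":0,"jaw":1},{"xyz":[0.06,0,0],"roll":0,"jaw":1},{"xyz":[0.08,0,0],"roll":0,"jaw":1},{"xyz":[0.1,0,0],"roll":0,"jaw":1},{"xyz":[0.12,0,0],"roll":0,"jaw":1},{"xyz":[0.14,0,0],"roll":0,"jaw":1},{"xyz":[0.14,0,0],"roll":0,"jaw":1}]' 40; python3 -c "
from h import *
st();carts('3')"
```

```text
time_s: 23.75
ee_pos: [569.5, -109.3, 179.6]
ee_rot: [180.0, 0.0, 85.0]
force: [0.1, -0.4, -1.5]
gripper_width: 22.0
time_s: 24.75
ee_pos: [581.8, 30.6, 179.4]
ee_rot: [180.0, -0.0, 85.1]
force: [0.5, 0.2, -1.8]
gripper_width: 21.7
t 24.75 ee [581.8  30.6 179.4] rot [180.   -0.   85.1] deck [-36.  -26.7] F [ 0.5  0.2 -1.8] w 21.7 q [  2.  20.  92.   0.  68. -83.]
scene cart px [289. 179.] 442 deck c [-33.  41.] size [76. 73.] ang 90 z [125. 130.]
scene cart px [273. 209.] 420 deck c [  5. -37.] size [ 61. 186.] ang 82 z [123. 131.]
scene cart px [247. 223.] 361 deck c [  59. -125.] size [68. 46.] ang 16 z [124. 130.]
scene tall px [268. 178.] 660 deck c [-36. -29.] size [120.  43.] ang 2 z [149. 208.]
side cart px [232. 170.] 120 deck c [-38.  55.] size [62. 47.] ang 3 z [123. 129.]
side cart px [274. 181.] 377 deck c [  1. -45.] size [ 59. 191.] ang 90 z [122. 132.]
side cart px [303. 192.] 276 deck c [  60. -124.] size [73. 43.] ang 14 z [123. 129.]
side tall px [252. 174.] 848 deck c [-36. -30.] size [ 47. 120.] ang 88 z [148. 206.]
```

```bash
python3 -m pendant '[{"xyz":[0.015,0,0],"roll":0,"jaw":1},{"xyz":[0.032,0,0],"roll":0,"jaw":1},{"xyz":[0.049,0,0],"roll":0,"jaw":1},{"xyz":[0.066,0,0],"roll":0,"jaw":1},{"xyz":[0.083,0,0],"roll":0,"jaw":1},{"xyz":[0.1,0,0],"roll":0,"jaw":1},{"xyz":[0.115,0,0],"roll":0,"jaw":1},{"xyz":[0.126,0,0],"roll":0,"jaw":1}]' 40; python3 -m pendant '[{"xyz":[0,0,0],"roll":0,"jaw":1},{"xyz":[0,0,0],"roll":0,"jaw":1},{"xyz":[-0.01,0,-0.03],"roll":0,"jaw":1},{"xyz":[-0.05,0,-0.06],"roll":0,"jaw":1},{"xyz":[-0.1,0,-0.06],"roll":0,"jaw":1},{"xyz":[-0.16,0.02,-0.06],"roll":0,"jaw":1},{"xyz":[-0.22,0.04,-0.06],"roll":0,"jaw":1},{"xyz":[-0.28,0.06,-0.06],"roll":0,"jaw":1}]' 40; python3 -c "
from h import *
st();carts('4')"
```

```text
time_s: 25.85
ee_pos: [592.6, 155.4, 179.4]
ee_rot: [-180.0, -0.0, 85.0]
force: [1.1, -1.3, -0.3]
gripper_width: 21.8
time_s: 26.85
ee_pos: [627.4, -130.3, 239.7]
ee_rot: [180.0, -0.0, 85.0]
force: [1.4, 0.4, -2.4]
gripper_width: 21.9
t 26.85 ee [ 627.4 -130.3  239.7] rot [180.  -0.  85.] deck [  23.4 -183. ] F [ 1.4  0.4 -2.4] w 21.9 q [-13.  24.  78.   0.  79. -98.]
scene cart px [275. 213.] 341 deck c [ 60. -45.] size [68. 42.] ang 19 z [124. 130.]
scene cart px [247. 223.] 359 deck c [  61. -125.] size [70. 46.] ang 16 z [124. 130.]
scene tall px [219. 212.] 440 deck c [  24. -184.] size [119.  41.] ang 0 z [177. 215.]
side cart px [285. 177.] 243 deck c [ 62. -45.] size [74. 43.] ang 18 z [123. 129.]
side tall px [313. 193.] 902 deck c [  25. -194.] size [ 42. 119.] ang 89 z [175. 213.]
```

View pics/scene4.png

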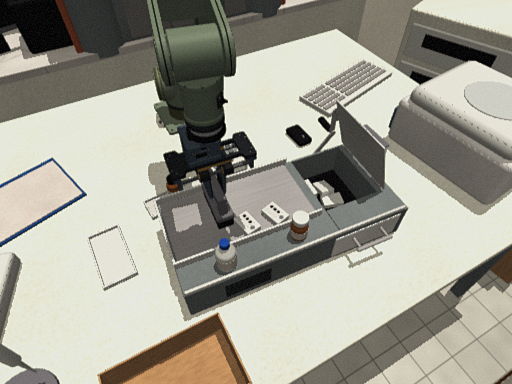

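Three cartridges are in the well (at (325,190)); two remain at deck (60,-45) and (60,-125). Second pass is along the far half.

```bash
python3 -m pendant '[{"xyz":[-0.03,0.013,0],"roll":0,"jaw":1},{"xyz":[-0.05,0.013,0],"roll":0,"jaw":1},{"xyz":[-0.05,0.013,0.02],"roll":0,"jaw":1},{"xyz":[-0.05,0.013,0.04],"roll":0,"jaw":1},{"xyz":[-0.05,0.013,0.055],"roll":0,"jaw":1},{"xyz":[-0.05,0.013,0.06],"roll":0,"jaw":1},{"xyz":[-0.04,0.013,0.06],"roll":0,"jaw":1},{"xyz":[-0.02,0.013,0.06],"roll":0,"jaw":1}]' 40; python3 -c "
from h import *
st()"; python3 -m pendant '[{"xyz":[0.02,0,0],"roll":0,"jaw":1},{"xyz":[0.04,0,0],"roll":0,"jaw":1},{"xyz":[0.06,0,0],"roll":0,"jaw":1},{"xyz":[0.08,0,0],"roll":0,"jaw":1},{"xyz":[0.1,0,0],"roll":0,"jaw":1},{"xyz":[0.12,0,0],"roll":0,"jaw":1},{"xyz":[0.14,0,0],"roll":0,"jaw":1},{"xyz":[0.16,0,0],"roll":0,"jaw":1}]' 40; python3 -c "
from h import *
st();carts('5')"
```

```text
time_s: 27.95
ee_pos: [639.2, -148.1, 180.3]
ee_rot: [179.9, -0.0, 85.0]
force: [0.4, 0.8, -1.5]
gripper_width: 21.5
t 27.95 ee [ 639.2 -148.1  180.3] rot [179.9  -0.   85. ] deck [  36.8 -199.7] F [ 0.4  0.8 -1.5] w 21.5 q [-14.  27.  81.   0.  72. -99.]
time_s: 28.95
ee_pos: [652.7, 11.9, 179.4]
ee_rot: [-180.0, 0.0, 85.0]
force: [0.8, -1.3, -1.6]
gripper_width: 21.8
t 28.95 ee [652.7  11.9 179.4] rot [-180.    0.   85.] deck [ 36.2 -39.1] F [ 0.8 -1.3 -1.6] w 21.8 q [  0.  27.  82.  -0.  72. -85.]
scene cart px [296. 205.] 519 deck c [38.  2.] size [124. 118.] ang 89 z [125. 131.]
scene tall px [275. 200.] 709 deck c [ 37. -41.] size [120.  43.] ang 1 z [149. 208.]
side cart px [262. 158.] 34 deck c [54. 62.] size [47. 17.] ang 20 z [125. 128.]
side cart px [277. 181.] 134 deck c [ 33. -54.] size [ 36. 122.] ang 73 z [122. 132.]
side tall px [276. 167.] 806 deck c [ 35. -40.] size [121.  48.] ang 2 z [149. 207.]
```

Continue over the edge, then lift back out of the way.

```bash
python3 -m pendant '[{"xyz":[0.017,0,0],"roll":0,"jaw":1},{"xyz":[0.034,0,0],"roll":0,"jaw":1},{"xyz":[0.052,0,0],"roll":0,"jaw":1},{"xyz":[0.07,0,0],"roll":0,"jaw":1},{"xyz":[0.088,0,0],"roll":0,"jaw":1},{"xyz":[0.106,0,0],"roll":0,"jaw":1},{"xyz":[0.124,0,0],"roll":0,"jaw":1},{"xyz":[0.137,0,0],"roll":0,"jaw":1}]' 40; python3 -m pendant '[{"xyz":[0,0,0],"roll":0,"jaw":1},{"xyz":[0,0,0],"roll":0,"jaw":1},{"xyz":[-0.01,0,-0.03],"roll":0,"jaw":1},{"xyz":[-0.05,0,-0.06],"roll":0,"jaw":1},{"xyz":[-0.1,-0.01,-0.07],"roll":0,"jaw":1},{"xyz":[-0.16,-0.02,-0.07],"roll":0,"jaw":1},{"xyz":[-0.22,-0.03,-0.07],"roll":0,"jaw":1},{"xyz":[-0.28,-0.04,-0.07],"roll":0,"jaw":1}]' 40; python3 -c "
from h import *
st();carts('6')
a=cv2.imread('pics/scene6.png')[110:310,140:420];b=cv2.imread('pics/side6.png')[80:290,150:400]
cv2.imwrite('pics/m6.png',np.hstack([cv2.resize(a,(400,286)),cv2.resize(b,(340,286))]))"
```

```text
time_s: 30.05
ee_pos: [664.6, 148.5, 179.4]
ee_rot: [180.0, -0.0, 85.0]
force: [-0.7, 0.0, -1.7]
gripper_width: 21.7
time_s: 31.05
ee_pos: [599.3, -130.9, 249.8]
ee_rot: [180.0, 0.0, 85.0]
force: [0.3, -1.1, -2.6]
gripper_width: 21.8
t 31.05 ee [ 599.3 -130.9  249.8] rot [180.   0.  85.] deck [  -4.5 -186. ] F [ 0.3 -1.1 -2.6] w 21.8 q [-13.  21.  81.  -0.  78. -98.]
scene tall px [218. 211.] 139 deck c [  38. -198.] size [59. 30.] ang 39 z [185. 213.]
side tall px [303. 201.] 449 deck c [ -13. -213.] size [ 37. 122.] ang 72 z [184. 214.]
```

View pics/m6.png

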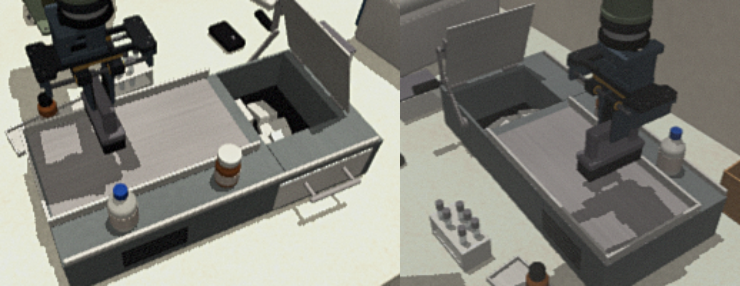

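The lane is empty, and the cartridges lie in the well beside its lane wall. I'll check the heap height and carry the brush back over its tray.

```bash
python3 -m pendant '[{"xyz":[-0.03,-0.007,0],"roll":0,"jaw":1},{"xyz":[-0.08,-0.018,0],"roll":0,"jaw":1},{"xyz":[-0.13,-0.029,0],"roll":-2,"jaw":1},{"xyz":[-0.18,-0.04,0],"roll":-4,"jaw":1},{"xyz":[-0.23,-0.051,0],"roll":-7,"jaw":1},{"xyz":[-0.27,-0.06,0],"roll":-7,"jaw":1},{"xyz":[-0.292,-0.065,0],"roll":-7,"jaw":1},{"xyz":[-0.292,-0.065,0],"roll":-7,"jaw":1}]' 40; python3 -c "
from h import *
st();carts('7')
for n in('scene','side'):
    W=cloud(n,np.load(n+'7.npy'));D=deck(W);z=W[...,2]
    m=(abs(D[...,0])<95)&(D[...,1]>93)&(D[...,1]<200); print(n,'well z',np.nanpercentile(z[m],[5,50,90,98,100]).round())
    m=(z>5)&(z<40)&(W[...,0]>400)&(W[...,0]<620)&(abs(W[...,1]+416)<60)
    r=cv2.minAreaRect(W[m][:,:2].astype(np.float32));print('tray',r)
"
```

```text
time_s: 32.15
ee_pos: [509.8, -414.3, 249.1]
ee_rot: [180.0, -0.0, 91.9]
force: [0.3, 0.2, -1.7]
gripper_width: 21.5
t 32.15 ee [ 509.8 -414.3  249.1] rot [180.   -0.   91.9] deck [ -69.  -476.1] F [ 0.3  0.2 -1.7] w 21.5 q [ -40.   25.   74.    0.   81. -132.]
scene well z [ 10.  36.  51.  54. 109.]
tray ((510.790283203125, -414.45770263671875), (189.68731689453125, 90.15706634521484), 1.8740495443344116)
side well z [ 25.  38.  46.  80. 112.]
tray ((509.1639404296875, -415.6429443359375), (182.3365478515625, 90.69113159179688), 1.815298080444336)
```

```bash
python3 -m pendant '[{"xyz":[0,0,0.03],"roll":0,"jaw":1},{"xyz":[0,0,0.07],"roll":0,"jaw":1},{"xyz":[0,0,0.11],"roll":0,"jaw":1},{"xyz":[0,0,0.14],"roll":0,"jaw":1},{"xyz":[0,0,0.16],"roll":0,"jaw":1},{"xyz":[0,0,0.17],"roll":0,"jaw":1},{"xyz":[0,0,0.175],"roll":0,"jaw":1},{"xyz":[0,0,0.175],"roll":0,"jaw":1}]' 40; python3 -c "
from h import *
st()"; python3 -m pendant '[{"xyz":[0,0,0.001],"roll":0,"jaw":1},{"xyz":[0,0,0.002],"roll":0,"jaw":1},{"xyz":[0,0,0.002],"roll":0,"jaw":1},{"xyz":[0,0,0.0025],"roll":0,"jaw":1},{"xyz":[0,0,0.0025],"roll":0,"jaw":1},{"xyz":[0,0,0.0025],"roll":0,"jaw":1},{"xyz":[0,0,0.0025],"roll":0,"jaw":1},{"xyz":[0,0,0.0025],"roll":0,"jaw":1}]' 40;python3 -c "
from h import *
st()"
```

```text
time_s: 33.25
ee_pos: [510.7, -413.4, 74.9]
ee_rot: [180.0, 0.0, 92.0]
force: [-0.0, 0.4, -1.0]
gripper_width: 21.8
t 33.25 ee [ 510.7 -413.4   74.9] rot [180.   0.  92.] deck [ -68.2 -475.1] F [-0.   0.4 -1. ] w 21.8 q [ -40.   32.   89.    0.   59. -132.]
time_s: 34.25
ee_pos: [510.2, -413.6, 71.9]
ee_rot: [180.0, -0.0, 92.0]
force: [-0.5, 0.5, -1.8]
gripper_width: 21.5
t 34.25 ee [ 510.2 -413.6   71.9] rot [180.  -0.  92.] deck [ -68.6 -475.4] F [-0.5  0.5 -1.8] w 21.5 q [ -40.   32.   89.    0.   59. -132.]
```

```bash
python3 -m pendant '[{"xyz":[-0.002,0,0],"roll":0,"jaw":1},{"xyz":[-0.002,-0.001,0],"roll":0,"jaw":1},{"xyz":[-0.002,-0.001,0.001],"roll":0,"jaw":1},{"xyz":[-0.002,-0.001,0.001],"roll":0,"jaw":1},{"xyz":[-0.002,-0.001,0.001],"roll":0,"jaw":0.6},{"xyz":[-0.002,-0.001,0.001],"roll":0,"jaw":0},{"xyz":[-0.002,-0.001,0.001],"roll":0,"jaw":0},{"xyz":[-0.002,-0.001,0.001],"roll":0,"jaw":0}]' 40; python3 -m pendant '[{"xyz":[0,0,0],"roll":0,"jaw":0},{"xyz":[0,0,-0.03],"roll":0,"jaw":0},{"xyz":[0,0,-0.08],"roll":0,"jaw":0},{"xyz":[0,0,-0.13],"roll":0,"jaw":0},{"xyz":[0,0,-0.18],"roll":0,"jaw":0},{"xyz":[0,0,-0.2],"roll":0,"jaw":0},{"xyz":[0,0,-0.2],"roll":2,"jaw":0},{"xyz":[0,0,-0.2],"roll":7,"jaw":0}]' 20; python3 -c "
from h import *
st()
for n in('scene','side'):
    im,d=env.grab_frame(n);cv2.imwrite(f'pics/{n}8.png',im);W=cloud(n,d);z=W[...,2]
    for lo,hi in((86,110),(5,60)):
        m=(z>lo)&(z<hi)&(W[...,0]>400)&(W[...,0]<620)&(abs(W[...,1]+416)<60)
        r=cv2.minAreaRect(W[m][:,:2].astype(np.float32));print(n,lo,r)
"
```

```text
time_s: 35.25
ee_pos: [509.3, -415.6, 70.8]
ee_rot: [-180.0, -0.0, 92.0]
force: [-0.0, 0.1, 0.5]
gripper_width: 59.0
time_s: 36.25
ee_pos: [508.8, -415.2, 269.4]
ee_rot: [-179.9, -0.1, 84.8]
force: [1.0, -0.9, 0.6]
gripper_width: 90.9
t 36.25 ee [ 508.8 -415.2  269.4] rot [-1.799e+02 -1.000e-01  8.480e+01] deck [ -69.9 -477.1] F [ 1.  -0.9  0.6] w 90.9 q [ -40.   25.   72.    0.   83. -125.]
scene 86 ((508.9577331542969, -415.67999267578125), (101.53636932373047, 22.011274337768555), 2.0655107498168945)
scene 5 ((507.337890625, -421.13916015625), (183.0642852783203, 103.21385192871094), 1.879186749458313)
side 86 ((507.7731628417969, -417.09228515625), (101.72140502929688, 22.614288330078125), 1.9630813598632812)
side 5 ((508.65631103515625, -415.65679931640625), (182.023193359375, 90.62130737304688), 1.846450924873352)
```

Brush is upright and centred in its tray to within 1–2 mm. Now back to the knob to fold the stay.

```bash
python3 -m pendant '[{"xyz":[0.05,-0.015,0],"roll":0,"jaw":0.2},{"xyz":[0.11,-0.03,0],"roll":0,"jaw":0.2},{"xyz":[0.17,-0.045,0],"roll":0,"jaw":0.2},{"xyz":[0.23,-0.06,0],"roll":0,"jaw":0.2},{"xyz":[0.29,-0.075,0],"roll":0,"jaw":0.2},{"xyz":[0.35,-0.097,0],"roll":0,"jaw":0.2},{"xyz":[0.41,-0.097,0],"roll":0,"jaw":0.2},{"xyz":[0.47,-0.097,0],"roll":0,"jaw":0.2}]' 20; python3 -m pendant '[{"xyz":[0.06,0,0],"roll":0,"jaw":0.2},{"xyz":[0.12,0,0],"roll":0,"jaw":0.2},{"xyz":[0.18,0,0],"roll":0,"jaw":0.2},{"xyz":[0.22,0,0],"roll":0,"jaw":0.2},{"xyz":[0.238,0,0],"roll":0,"jaw":0.2},{"xyz":[0.238,0,0],"roll":0,"jaw":0.2},{"xyz":[0.238,0,0],"roll":0,"jaw":0.2},{"xyz":[0.238,0,0],"roll":0,"jaw":0.2}]' 20;  python3 -c "
from h import *
st()
im,d=env.grab_frame('wrist');cv2.imwrite('pics/w9.png',im)"
```

```text
time_s: 37.35
ee_pos: [452.6, 62.8, 270.1]
ee_rot: [-180.0, 0.0, 85.1]
force: [1.2, -0.6, -0.2]
gripper_width: 73.1
time_s: 38.35
ee_pos: [474.3, 296.7, 271.2]
ee_rot: [180.0, 0.0, 84.9]
force: [-0.4, 0.3, -0.4]
gripper_width: 73.0
t 38.35 ee [474.3 296.7 271.2] rot [180.    0.   84.9] deck [-166.3  229.1] F [-0.4  0.3 -0.4] w 73.0 q [ 31.  15.  86.  -0.  79. -54.]
```

View pics/w9.png

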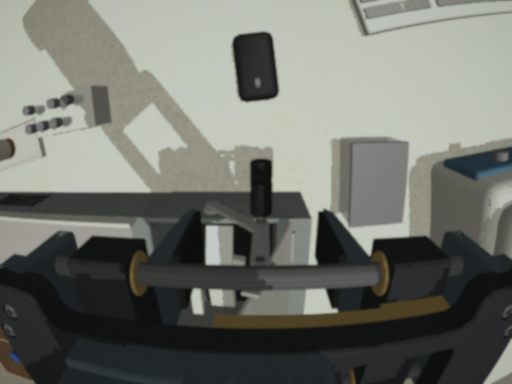

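Knob at (261,185) is centred between the jaws. I'll go down and grip.

```bash
python3 -m pendant '[{"xyz":[0.002,0,0.04],"roll":0,"jaw":0.2},{"xyz":[0.002,0,0.08],"roll":0,"jaw":0.2},{"xyz":[0.002,0,0.11],"roll":0,"jaw":0.2},{"xyz":[0.002,0,0.125],"roll":0,"jaw":0.2},{"xyz":[0.002,0,0.125],"roll":0,"jaw":0.5},{"xyz":[0.002,0,0.125],"roll":0,"jaw":1},{"xyz":[0.002,0,0.125],"roll":0,"jaw":1},{"xyz":[0.002,0,0.125],"roll":0,"jaw":1}]' 25; python3 -m pendant '[{"xyz":[0,0,0],"roll":0,"jaw":1},{"xyz":[0,0,0],"roll":0,"jaw":1},{"xyz":[0,0,0],"roll":0,"jaw":1},{"xyz":[0,0,0],"roll":0,"jaw":1},{"xyz":[0,0,0],"roll":0,"jaw":1},{"xyz":[0,0,0],"roll":0,"jaw":1},{"xyz":[0,0,0],"roll":0,"jaw":1},{"xyz":[0,0,0],"roll":0,"jaw":1}]' 25;python3 -c "
from h import *
st()"
```

```text
time_s: 39.4
ee_pos: [474.7, 300.3, 146.8]
ee_rot: [179.9, -0.1, 85.0]
force: [-1.1, -1.1, 0.4]
gripper_width: 35.9
time_s: 40.4
ee_pos: [474.3, 298.7, 146.2]
ee_rot: [180.0, 0.2, 85.0]
force: [-1.2, -5.0, 3.2]
gripper_width: 21.4
t 40.4 ee [474.3 298.7 146.2] rot [180.    0.2  85. ] deck [-166.5  231.1] F [-1.2 -5.   3.2] w 21.4 q [ 31.  20.  97.  -0.  63. -54.]
```

```bash
python3 -m pendant '[{"xyz":[-0.0123,0,-0.0085],"roll":0,"jaw":1},{"xyz":[-0.0258,0,-0.0151],"roll":0,"jaw":1},{"xyz":[-0.0401,0,-0.0196],"roll":0,"jaw":1},{"xyz":[-0.0549,0,-0.0219],"roll":0,"jaw":1},{"xyz":[-0.0699,0,-0.0219],"roll":0,"jaw":1},{"xyz":[-0.0847,0,-0.0198],"roll":0,"jaw":1},{"xyz":[-0.099,0,-0.0154],"roll":0,"jaw":1},{"xyz":[-0.1126,0,-0.0089],"roll":0,"jaw":1}]' 25;python3 -c "
from h import *
st()"
```

```text
time_s: 41.4
ee_pos: [464.5, 186.9, 154.5]
ee_rot: [180.0, 0.0, 85.0]
force: [0.4, 2.5, 2.6]
gripper_width: 21.6
t 41.4 ee [464.5 186.9 154.5] rot [180.   0.  85.] deck [-166.5  118.8] F [0.4 2.5 2.6] w 21.6 q [ 21.  14. 104.  -0.  61. -64.]
```

```bash
python3 -m pendant '[{"xyz":[-0.0124,0,0.0084],"roll":0,"jaw":1},{"xyz":[-0.0234,0,0.0185],"roll":0,"jaw":1},{"xyz":[-0.0327,0,0.0302],"roll":0,"jaw":1},{"xyz":[-0.0402,0,0.0432],"roll":0,"jaw":1},{"xyz":[-0.0457,0,0.0571],"roll":0,"jaw":1},{"xyz":[-0.0491,0,0.0718],"roll":0,"jaw":1},{"xyz":[-0.0501,0,0.0817],"roll":0,"jaw":1},{"xyz":[-0.0502,0,0.0867],"roll":0,"jaw":1}]' 25;python3 -c "
from h import *
st()"; python3 -m pendant '[{"xyz":[0,0,0.001],"roll":0,"jaw":1},{"xyz":[0,0,0.002],"roll":0,"jaw":1},{"xyz":[0,0,0.003],"roll":0,"jaw":1},{"xyz":[0,0,0.003],"roll":0,"jaw":1},{"xyz":[0,0,0.003],"roll":0,"jaw":1},{"xyz":[0,0,0.003],"roll":0,"jaw":1},{"xyz":[0,0,0.003],"roll":0,"jaw":1},{"xyz":[0,0,0.003],"roll":0,"jaw":1}]' 25;python3 -c "
from h import *
st()"
```

```text
time_s: 42.4
ee_pos: [459.5, 136.7, 67.1]
ee_rot: [-179.9, 0.2, 85.1]
force: [-1.2, -5.2, 1.1]
gripper_width: 21.7
t 42.4 ee [459.5 136.7  67.1] rot [-179.9    0.2   85.1] deck [-167.1   68.4] F [-1.2 -5.2  1.1] w 21.7 q [ 15.  19. 114.  -0.  48. -70.]
time_s: 43.4
ee_pos: [459.6, 136.7, 64.8]
ee_rot: [-179.9, 0.2, 85.1]
force: [-1.0, -6.7, -0.8]
gripper_width: 21.4
t 43.4 ee [459.6 136.7  64.8] rot [-179.9    0.2   85.1] deck [-167.    68.4] F [-1.  -6.7 -0.8] w 21.4 q [ 15.  19. 114.  -0.  48. -70.]
```

```bash
python3 -m pendant '[{"xyz":[0,0,0.002],"roll":0,"jaw":1},{"xyz":[0,0,0.004],"roll":0,"jaw":1},{"xyz":[0,0,0.004],"roll":0,"jaw":1},{"xyz":[0,0,0.004],"roll":0,"jaw":1},{"xyz":[0,0,0.004],"roll":0,"jaw":1},{"xyz":[0,0,0.004],"roll":0,"jaw":1},{"xyz":[0,0,0.004],"roll":0,"jaw":1},{"xyz":[0,0,0.004],"roll":0,"jaw":1}]' 25;python3 -m pendant '[{"xyz":[0,0,0],"roll":0,"jaw":0.6},{"xyz":[0,0,0],"roll":0,"jaw":0.3},{"xyz":[0,0,0],"roll":0,"jaw":0.2},{"xyz":[0,0,0],"roll":0,"jaw":0.2},{"xyz":[0,0,0],"roll":0,"jaw":0.2},{"xyz":[0,0,-0.04],"roll":0,"jaw":0.2},{"xyz":[0,0,-0.1],"roll":0,"jaw":0.2},{"xyz":[0,-0.02,-0.16],"roll":0,"jaw":0.2}]' 25; python3 -m pendant '[{"xyz":[0,-0.03,0],"roll":0,"jaw":0.2},{"xyz":[0,-0.06,0],"roll":0,"jaw":0.2},{"xyz":[0.03,-0.09,0],"roll":0,"jaw":0.2},{"xyz":[0.07,-0.09,0],"roll":0,"jaw":0.2},{"xyz":[0.11,-0.09,0],"roll":0,"jaw":0.2},{"xyz":[0.15,-0.09,0],"roll":0,"jaw":0.2},{"xyz":[0.15,-0.09,0],"roll":0,"jaw":0.2},{"xyz":[0.15,-0.09,0],"roll":0,"jaw":0.2}]' 25; python3 -c "
from h import *
st();carts('9')
for n in('scene','side'):
    W=cloud(n,np.load(n+'9.npy'));D=deck(W);z=W[...,2]
    m=(abs(D[...,0])<95)&(D[...,1]>95)&(D[...,1]<260); q=np.c_[D[m],z[m]];q=q[np.isfinite(q[:,2])]; c=np.linalg.lstsq(np.c_[q[:,1]-268,np.ones(len(q))],q[:,2],rcond=None)[0];print(n,'lid slope,z at hinge',c.round(3))
    m=(D[...,0]>-200)&(D[...,0]<-108)&(D[...,1]>40)&(D[...,1]<95)&(z>70)&(z<110); print('knob',np.percentile(np.c_[D[m],z[m]],[2,50,98],axis=0).round().tolist())
a=cv2.imread('pics/scene9.png')[70:310,80:420];b=cv2.imread('pics/side9.png')
cv2.imwrite('pics/m9.png',np.hstack([cv2.resize(a,(425,300)),cv2.resize(b,(375,300))]))"
```

```text
time_s: 44.4
ee_pos: [459.6, 136.6, 61.0]
ee_rot: [-179.9, 0.2, 85.1]
force: [-1.8, -6.1, 2.4]
gripper_width: 21.4
time_s: 45.4
ee_pos: [441.1, 139.7, 222.1]
ee_rot: [180.0, -0.0, 85.0]
force: [0.3, 0.2, -0.7]
gripper_width: 73.2
time_s: 46.4
ee_pos: [363.5, 296.3, 220.2]
ee_rot: [-180.0, 0.1, 85.0]
force: [0.3, -0.5, -1.3]
gripper_width: 73.0
t 46.4 ee [363.5 296.3 220.2] rot [-1.8e+02  1.0e-01  8.5e+01] deck [-276.6  219. ] F [ 0.3 -0.5 -1.3] w 73.0 q [ 38.   9. 102.  -0.  70. -47.]
scene lid slope,z at hinge [-1.00000e-03  1.15613e+02]
knob [[-191.0, 56.0, 83.0], [-165.0, 65.0, 93.0], [-109.0, 92.0, 109.0]]
side lid slope,z at hinge [-1.0000e-03  1.1446e+02]
knob [[-191.0, 43.0, 75.0], [-140.0, 62.0, 89.0], [-108.0, 92.0, 106.0]]
```

View pics/m9.png

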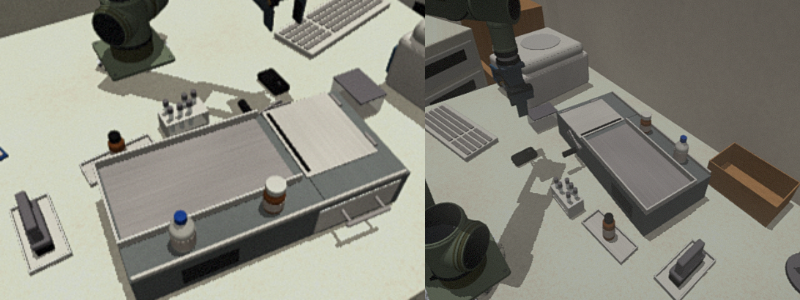

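The lid is shut and flat, and the knob is back at its folded position. The lane is empty, the vial and brush are in their trays, and the robot is clear.

```bash
python3 -c "
from workcell import env
print(env.job_done())"
```

```text
the job is handed in; nothing more can be done
None
```

The discharge deck is cleared and the job is handed in after 46 s of robot time, within the 192 s limit.

- **Stay and lid:** I swung the stay up past straight to its stop, and the lid stayed open by itself after I let go. At the end I folded the stay right down. The depth images show the lid flat at about 115 mm and the knob where it was at the start.
- **Vial:** There was one on the lane. I gripped it with 12 N and stood it in the middle of its tray. Afterwards both cameras showed its top at about 100 mm, so it is upright.
- **Cartridges:** There were five. Two brush passes, along the near half and then the far half, put them in the well without the gripper touching them. Neither camera finds any on the lane. In the well I could see a heap about 50 mm above the bench. The lid is now shut over it, so I did not count all five inside.
- **Brush:** It stands in its tray within about 2 mm of the middle and lined up with the tray to within about 0.2°.

**Checks that disagreed:**
- On the first half of the opening swing, my arc ran inside the knob's circle. The wrist force rose to about 40 N and the knob slid about 8 mm in the pads. I backed off, refitted the circle, and the rest ran below about 13 N.
- While folding the stay, I felt no clear stop when pushing down. I relied on the depth images for "shut".
- The bottles, rack, tip box and mouse look unmoved in the last picture, but I did not measure them again.

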